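Empty the drop-bottom skip of used tubes over the waste tray

TASK

Empty the blue drop-bottom skip of used sample tubes: lift it level by its handle and set it down gently on the two narrow raised rails over the red tray, centred and square to the rails with a foot on each, and let go. Then press down its yellow release tab so that the floor drops open and both tubes fall into the tray, and leave the skip standing on the rails; do not disturb the other things on the bench.

Things in the scene. Friction and masses are not known exactly. Their poses are not given: they have to be found in the camera images.
- skip: Blue open-topped drop-bottom skip, loose, 0.35 to 0.55 kg full. Origin: centre of its underside, z up. Box 104 (x) by 108 mm (y), rim 75 mm above the underside. Along its y sides are flat foot flanges, underside at z = 0, from |y| = 50 to 80 mm, 104 mm long in x. Between them (|y| < 48 mm) is the hinged floor, 14 mm up, which swings down between the rails. Two tubes lie in it.
- skip_bar (a point): Centre of the skip's black handle bar, 126 mm above the skip's origin: 12 mm wide (x), 12 mm high, 118 mm long along the skip's y; its underside is 45 mm above the rim. Grip it from above, fingers closing along the skip's x.
- skip_tab (a point): Press point on top of the yellow release tab at the skip's -x side: 33 mm to -x of the skip's centre, 87.5 mm above its underside. The tab is 30 mm wide in y and reaches from x = -61 to -21 mm, over the rim; the handle bar stands 33 mm to +x of the press point. Press straight down with closed fingers to turn the latch.
- skip_latch (a joint): angle of the spring-loaded yellow latch, rad: 0 at rest, 0.40 fully pressed (the press point is then about 11 mm lower). The floor is let go at about 0.15. Takes about 2 to 5 N; springs back when let go.
- skip_floor (a joint): angle of the skip's hinged floor, rad: 0 shut and latched, about 1.57 hanging straight down. The hinge is along the skip's y at x = +46 mm; the floor is 93 mm long, falls by its own weight and cannot be re-latched by the spring.
- stand: Tray stand, fixed to the worktop. Origin: centre of its base, z up. A red waste tray 200 mm (x) by 118 mm (y), floor 4 mm thick, rim 53 mm high, lies between two upright aluminium panels that carry two steel rails.
- stand_seat (a point): middle between the two rails at the height of their tops, 150 mm above the worktop, axes as the stand's; the skip's origin belongs here. The rails run along the stand's x, 140 mm long, each 12 mm wide (|y| = 60 to 72 mm) with a 120 mm free gap between them.
- used_red: used sample tube with red cap, 17 mm diameter, 90 mm long, lying loose in the skip; origin at its foot end, z along it to the cap
- used_red_mid (a point): middle of the red-capped tube
- used_purple: used sample tube with purple cap, 17 mm diameter, 90 mm long, lying loose in the skip; origin at its foot end, z along it to the cap
- used_purple_mid (a point): middle of the purple-capped tube
- marker: bystander: red and white marker pen, 135 mm long, lying; origin under its middle
- blue_bottle: bystander: white reagent bottle with blue cap, 54 mm wide, 125 mm tall, upright; origin under its base
There are look-alikes about, which are no part of the job. There is more than one size of the skip; the job needs the larger.

How it is judged (in metres and radians):
On the way, in this order (a step that is already met when the one before it is completed fails the run):
1. the skip stands level, centred and square on both rails, still shut, and has been let go (z of skip in the frame of stand_seat between -0.006 and 0.006 m and x of skip in the frame of stand_seat between -0.025 and 0.025 m and y of skip in the frame of stand_seat between -0.012 and 0.012 m and angle between skip's own z axis and vertical below 0.05 rad and angle between the x axis of skip and the x axis of stand, either way round below 0.14 rad and value of joint skip_floor below 0.06 rad and contact force between the fingers and skip below 0.1 N and linear speed of skip below 0.02 m/s), for 0.3 s.
2. the floor has dropped open (value of joint skip_floor above 0.9 rad), for 0.1 s.
At the end, for the whole second after the job is handed in: Skip at rest on both rails, level (0.05 rad), its origin within 25 mm along and 12 mm across of the seat and 6 mm in height, square within 0.14 rad (either way round); floor open over 0.9 rad; the middles of both tubes at rest inside the red tray, below 80 mm; robot clear (z of skip in the frame of stand_seat between -0.006 and 0.006 m and x of skip in the frame of stand_seat between -0.025 and 0.025 m and y of skip in the frame of stand_seat between -0.012 and 0.012 m and angle between skip's own z axis and vertical below 0.05 rad and angle between the x axis of skip and the x axis of stand, either way round below 0.14 rad and value of joint skip_floor above 0.9 rad and linear speed of skip below 0.02 m/s and x of used_red_mid in the frame of stand between -0.098 and 0.098 m and y of used_red_mid in the frame of stand between -0.06 and 0.06 m and z of each of used_red_mid, used_purple_mid in the frame of stand below 0.08 m and linear speed of each of used_red, used_purple below 0.03 m/s and x of used_purple_mid in the frame of stand between -0.098 and 0.098 m and y of used_purple_mid in the frame of stand between -0.06 and 0.06 m); the robot touches nothing.
It fails at once if the skip's floor opens while it is not on the rails (value of joint skip_floor above 0.2 rad and (z of skip in the frame of stand_seat above 0.02 m or horizontal distance between skip and stand_seat above 0.04 m)).
It fails at once if the skip is dropped or banged onto the rails (faster than 0.4 m/s just above them) (horizontal distance between skip and stand_seat below 0.05 m and z of skip in the frame of stand_seat below 0.03 m and linear speed of skip above 0.4 m/s).
It fails at once if the loaded skip is tipped by more than 0.5 rad (angle between skip's own z axis and vertical above 0.5 rad).
It fails at once if a bystander is moved by more than 30 mm (distance of any of marker, blue_bottle from where it was at the start of the episode above 0.03 m).
It also fails if it takes over 59 s, if anything falls off the work surface, if the arm or the gripper's body presses on something with over 40 N, if the wrist force passes 120 N, or if a joint passes its speed limit or range.

ROBOT

A 6-joint arm with a two-finger parallel gripper is mounted at the origin on a cart in front of the work surface, level with it; the furniture and walls round the work are solid. World frame = base frame: x ahead of the robot, y to its left, z up, the work surface at z = 0. Lengths are in mm, angles in rad, forces in N, time in s.
With the tool pointing down it reaches from about 350 to 850 mm from the base axis. Payload 8.1 kg.
Tool frame: the origin (TCP) lies midway between the tips of the shut fingers; the grasp point (between the pads) lies robot.tcp_to_grasp behind it (robot.tcp_to_grasp is the distance from the TCP to the grasp point, in mm); z points along the fingers, y is the line along which they close (so a half turn about z gives the same grasp; the last joint's range is limited). The gripper opens to 93 mm and grips with 3 to 60 N. Pads are 15 mm wide; open, the fingers measure 128 mm over their backs; the gripper's body (75 mm by 188 mm) begins 65 mm behind the grasp point.
Start: joints at [1.131, 0.13, 1.488, -0, 1.523, -0.085], TCP at [208.421, 562.642, 218.635] pointing down, gripper open.
Joint ranges: [-2.96, 2.96], [-0.89, 2.26], [0.02, 2.5], [-1.34, 4.48], [0, 2.73], [-2.66, 2.66]. Speed limits (rad/s): [2.39, 2.39, 2.79, 3.14, 3.14, 3.14].

INTERFACE

Orientations are given as a rotation vector (axis times angle).
In Python, from bench import robot gives the robot as it stands.
- The arm moves only by the shell command python3 -m jog 'ROWS' [OPENING] [FORCE]. ROWS is JSON, a list of rows, each a list of 2 entries, a list of its own where there are three numbers: the shift along the world's x, y, z as a fraction of full scale, then the turn, a rotation vector about the world's x, y, z as a fraction of full scale. A call has 1 to 5 rows; each row shifts and turns the commanded pose from where the row before left it; what a row does not reach is not made up. Full scale, the value 1, is 0.02 m for a shift and 0.08 rad for a turn. A row lasts 1/12 s, in which the tool goes at most 41.7 mm and 7.16 degrees, less where a joint would pass 70% of its speed; a pose out of reach is approached as far as the arm can. A call with a number of a shift or a turn outside -1 to 1 is refused whole. A call with a gripper value outside its range is refused whole. OPENING is the finger opening in mm, from 0 to 93, set as the call begins (- or left out, the last holds). The fingers move at their own pace and stop on an object; FORCE is the grip in N (left out, the last holds). Time passes only in rows, so rows that do not move let the fingers close. It gives the time, the measured TCP pose, the force, the opening and the grip force at its end, in the units of the state.
- robot.state(): the state, without advancing time (a new reading comes with each control period).
- robot.camera(name): name is "scene" or "top" or "wrist"; returns a dict with "img" (480x640x3 uint8, red, green, blue), "camera_matrix" (3x3 intrinsics, pixels), "rvec" (rotation vector, rad) and "tvec" (3), from world to camera coordinates, as OpenCV has them. Camera axes: x right, y down, z forward; pixel columns grow to the right and rows downward; lengths in mm; the calibration is good to about 2 mm. A picture is of the moment at which its call begins. There is no depth.
- robot.job_done(): hands the job in; it is judged then, once.
The state is a dict: "time": time; "qpos": joint angles; "joint_vel": joint speeds; "tau": joint torques, N m; "eef_pos": TCP position; "eef_rot": TCP orientation; "force": force on the tool from outside, world axes, zero at the start; "wrist_torque": the same for the moment, N m; "opening": finger opening in mm; "grasp_force": force on a finger pad.
Only numpy, scipy, OpenCV 4.12 (cv2) and the standard library are available. Lean on these libraries where they do the work, as an engineer would, in place of code of your own. Each camera call takes 0.05 s, during which the arm holds its last target. There are 200 camera calls.

## Working session

There is one attempt and no reset: what is moved stays moved. The work goes in short steps, Python scripts to look and compute and a shell command to move; the robot and the scene stay as the last step left them, time stands still between calls to the robot, and variables do not carry over. Pictures are saved under pics/ and viewed, at most 10 in all, crops included, and the job is handed in when it is done.

```bash
ls; mkdir -p pics
python3 - <<'E'
from bench import robot
import cv2,pickle
d={}
for n in("scene","top"):
    c=robot.camera(n);d[n]=c;cv2.imwrite(f"pics/{n}0.png",c["img"][...,::-1]);print(n,c["camera_matrix"],c["rvec"],c["tvec"])
pickle.dump(d,open("d0.pkl","wb"));print(robot.state(),robot.tcp_to_grasp)
E
```

```text
pics
scene [[447.0694961    0.         327.52357332]
 [  0.         447.0694961  238.88978959]
 [  0.           0.           1.        ]] [ 2.10467309 -0.57739598  0.33118666] [-374.4986212   338.88479272  722.42726193]
top [[522.56203579   0.         316.11851199]
 [  0.         522.56203579 236.80320102]
 [  0.           0.           1.        ]] [ 2.23258766 -2.17878958  0.05347663] [ 173.30353853  537.19141489 1370.55668722]
{'time': 0.1, 'qpos': array([ 1.13060771e+00,  1.31041231e-01,  1.48919116e+00,  2.05663404e-05,
        1.52301153e+00, -8.54072119e-02]), 'joint_vel': array([ 0.00091649, -0.00174547, -0.0011496 ,  0.00182281, -0.00056518,
       -0.00136723]), 'tau': array([ 1.79168452e-03, -5.61335170e+01, -4.93100238e+01,  7.70201418e-02,
        2.89275334e-02, -5.60459557e-05]), 'eef_pos': array([208.18325143, 562.16729457, 217.70747105]), 'eef_rot': array([-5.54293351e-01, -3.09185014e+00,  2.49602163e-03]), 'force': array([ 0.18465034,  0.26712352, -0.1143585 ]), 'wrist_torque': array([-0.0225501 ,  0.02436711,  0.03439414]), 'grasp_force': 0.0, 'opening': 92.77628611691095} 18.8
```

View pics/scene0.png

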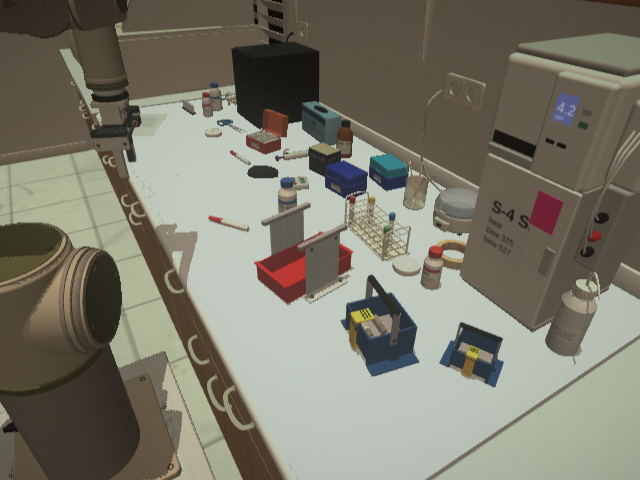

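View pics/top0.png

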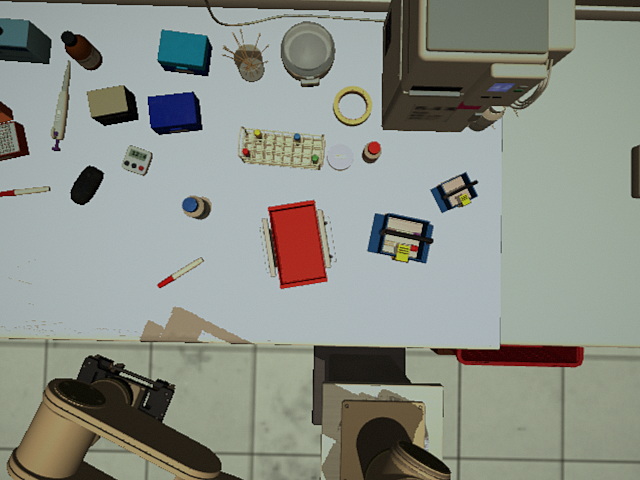

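Candidate skips: A at top (402,240) / scene (380,335), and B at top (456,192) / scene (475,355). A is clearly the larger. Now I'll confirm this in a crop and measure. The stand with its red tray is at top (298,243).

```bash
cat > h.py <<'E'
import cv2,numpy as np
def ray(c,px,z):
    R,_=cv2.Rodrigues(np.array(c["rvec"]));t=np.array(c["tvec"]).ravel();K=np.array(c["camera_matrix"])
    o=-R.T@t;px=np.atleast_2d(np.array(px,float))
    d=(R.T@np.linalg.inv(K)@np.c_[px,np.ones(len(px))].T).T
    return o+d*((z-o[2])/d[:,2])[:,None]
def proj(c,P):
    return cv2.projectPoints(np.float64(P).reshape(-1,3),np.float64(c["rvec"]),np.float64(c["tvec"]),np.float64(c["camera_matrix"]),None)[0].reshape(-1,2)
def mask(c,lo,hi,roi):
    h=cv2.cvtColor(c["img"],cv2.COLOR_RGB2HSV);m=cv2.inRange(h,lo,hi);o=np.zeros_like(m)
    x0,y0,x1,y1=roi;o[y0:y1,x0:x1]=m[y0:y1,x0:x1];return o
def rect(c,m,z):
    """min-area rectangle of the mask's largest blob cast onto height z"""
    cs=cv2.findContours(m,cv2.RETR_EXTERNAL,cv2.CHAIN_APPROX_NONE)[0]
    k=max(cs,key=cv2.contourArea)[:,0]
    return cv2.minAreaRect(ray(c,k,z)[:,:2].astype(np.float32))
E
python3 - <<'E'
import pickle,cv2,numpy as np
from h import *
d=pickle.load(open("d0.pkl","rb"));T=d["top"];S=d["scene"]
m=mask(T,(0,120,60),(8,255,255),(250,180,345,300))|mask(T,(172,120,60),(180,255,255),(250,180,345,300))
print("tray z53",rect(T,m,53))
m=mask(T,(100,100,30),(125,255,255),(350,195,437,280));print("blue z3",rect(T,m,3))
m=mask(T,(22,120,100),(35,255,255),(350,195,437,280));print("tab z88",rect(T,m,88))
b=mask(T,(0,0,0),(180,255,45),(370,225,440,255));print("bar z132",rect(T,b,132))
# rails: bright low-saturation top strips
a=cv2.resize(T["img"][180:300,250:440],None,fx=3,fy=3,interpolation=cv2.INTER_CUBIC)
e=cv2.resize(S["img"][190:390,240:440],None,fx=2,fy=2)
o=np.zeros((600,800,3),np.uint8) ; o[:360,:570]=a
e=cv2.resize(S["img"][260:380,250:515],None,fx=2,fy=2);o[360:600,:530]=e
cv2.imwrite("pics/crop1.png",o[...,::-1])
E
```

```text
tray z53 ((511.765380859375, 235.25863647460938), (210.34365844726562, 121.7365493774414), 10.455574989318848)
blue z3 ((547.4976806640625, 27.88156509399414), (26.08906364440918, 101.89189147949219), 79.8074951171875)
tab z88 ((495.20391845703125, -28.82735824584961), (30.78706932067871, 40.60667419433594), 79.66909790039062)
bar z132 ((526.743896484375, -25.740074157714844), (69.97920227050781, 132.95782470703125), 1.3903130292892456)
```

View pics/crop1.png

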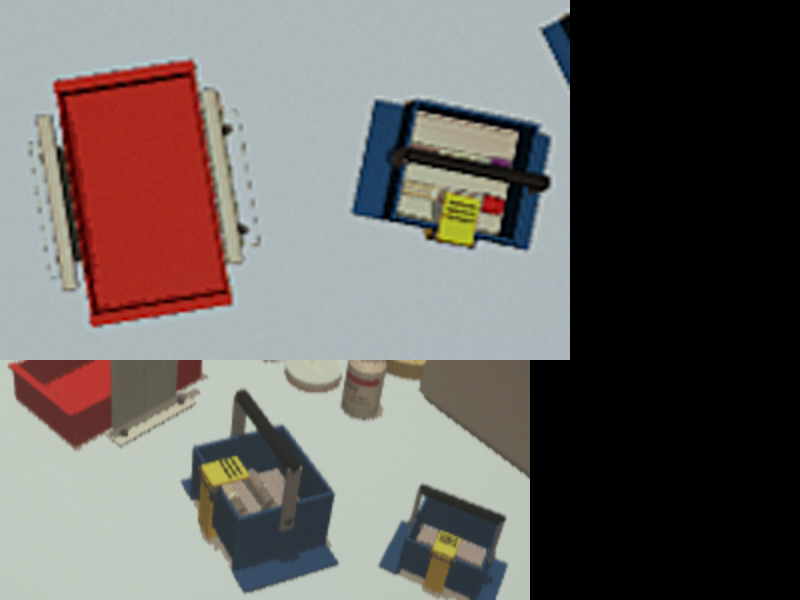

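The crop confirms A: its tab measures 31×41 mm against 30×40 given, and it has the wider flanges. The skip centre is near (535.5, -37) with a yaw of about -10.3°. The stand yaw is about +10.45°. Next I'll check the bar and rails by ray and start moving over.

```bash
python3 - <<'E'
import pickle,numpy as np
from h import *
T=pickle.load(open("d0.pkl","rb"))["top"]
f=lambda p:np.array(p)/3+[250,180]
print("bar ends",ray(T,f([(398,155),(547,184)]),132))
r=ray(T,f([(43,115),(70,289),(210,89),(236,262)]),150);print("rail ends L top/bot, R",r.round(1),r.mean(0))
E
M='python3 -m jog'
python3 -m jog '[[[0.55,-1,0.1],[0,0,-0.58]],[[0.55,-1,0.1],[0,0,-0.58]],[[0.55,-1,0.1],[0,0,-0.58]],[[0.55,-1,0.1],[0,0,-0.58]],[[0.55,-1,0.1],[0,0,-0.58]]]' 93 30 
python3 -m jog '[[[0.55,-1,0],[0,0,-0.58]],[[0.55,-1,0],[0,0,-0.58]],[[0.55,-1,0],[0,0,-0.58]],[[0.55,-1,0],[0,0,-0.58]],[[0.55,-1,0],[0,0,-0.58]]]'
python3 -m jog '[[[0.55,-1,0],[0,0,-0.58]],[[0.55,-1,0],[0,0,-0.58]],[[0.55,-1,0],[0,0,-0.58]],[[0.55,-1,0],[0,0,-0.58]],[[0.55,-1,0],[0,0,-0.58]]]'
python3 -m jog '[[[0.55,-1,0],[0,0,-0.58]],[[0.55,-1,0],[0,0,-0.58]],[[0.55,-1,0],[0,0,-0.58]],[[0.55,-1,0],[0,0,-0.58]],[[0.55,-1,0],[0,0,-0.58]]]'
python3 -m jog '[[[0.55,-1,0],[0,0,-0.58]],[[0.55,-1,0],[0,0,-0.58]],[[0.55,-1,0],[0,0,-0.58]],[[0.55,-1,0],[0,0,-0.58]],[[0.55,-1,0],[0,0,-0.58]]]'
```

```text
bar ends [[544.29486952  27.27311314 132.        ]
 [523.91780357 -93.06334093 132.        ]]
rail ends L top/bot, R [[568.1 311.5 150. ]
 [431.3 286.4 150. ]
 [592.  179.9 150. ]
 [455.6 156.1 150. ]] [511.76089668 233.46855481 150.        ]
time: 0.52
eef_pos: [263.5, 461.5, 228.1]
eef_rot: [-0.911, -3.006, 0.002]
force: [0.9, 0.3, -0.4]
opening: 92.7
grasp_force: 0.0
time: 0.93
eef_pos: [318.5, 361.5, 228.2]
eef_rot: [-1.253, -2.88, 0.001]
force: [0.8, -0.2, -0.2]
opening: 92.9
grasp_force: 0.0
time: 1.35
eef_pos: [373.6, 261.5, 228.3]
eef_rot: [-1.578, -2.716, 0.001]
force: [0.5, 0.1, -0.1]
opening: 92.8
grasp_force: 0.0
time: 1.77
eef_pos: [428.5, 161.5, 228.3]
eef_rot: [-1.882, -2.515, 0.001]
force: [0.1, -0.2, -0.5]
opening: 93.1
grasp_force: 0.0
time: 2.18
eef_pos: [483.6, 61.6, 228.2]
eef_rot: [-2.161, -2.28, 0.001]
force: [0.4, 1.3, 0.4]
opening: 93.4
grasp_force: 0.0
```

```bash
python3 -m jog '[[[0.51,-0.98,0],[0,0,-0.58]],[[0.51,-0.98,0],[0,0,-0.58]],[[0.51,-0.98,0],[0,0,-0.58]],[[0.51,-0.98,0],[0,0,-0.58]],[[0.51,-0.98,0],[0,0,-0.58]]]'
python3 -m jog '[[[0,0,0],[0,0,0]],[[0,0,0],[0,0,0]]]' >/dev/null
python3 - <<'E'
from bench import robot
import cv2,pickle
c=robot.camera("wrist");pickle.dump(c,open("w1.pkl","wb"));cv2.imwrite("pics/w1.png",c["img"][...,::-1])
from h import *
print(robot.state()["eef_pos"],robot.state()["eef_rot"])
m=mask(c,(22,120,100),(35,255,255),(0,0,640,480));print("tab z88",rect(c,m,88))
E
```

```text
time: 2.6
eef_pos: [534.5, -36.4, 228.1]
eef_rot: [-2.41, -2.014, 0.001]
force: [-0.9, 0.1, 0.4]
opening: 93.3
grasp_force: 0.0
[534.00108186 -35.24773777 228.0755173 ] [-2.40707959e+00 -2.01685736e+00  9.71715173e-04]
tab z88 ((497.1053466796875, -30.172420501708984), (28.730453491210938, 37.90592575073242), 79.8683853149414)
```

View pics/w1.png

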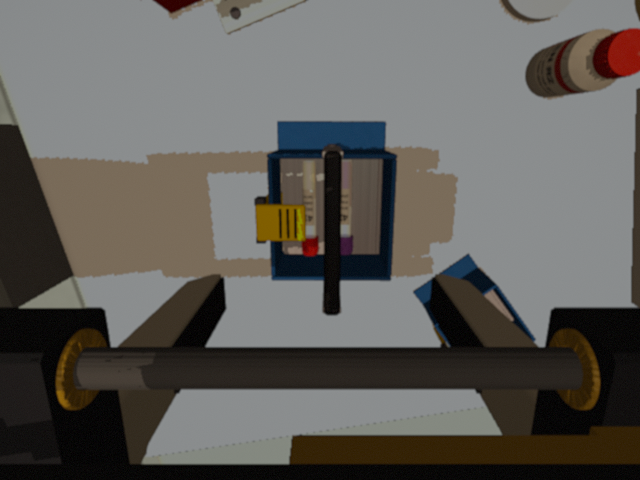

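Wrist view: the bar runs from (333,150) to (332,313), and the box rim spans roughly (268..395, 153..279). The fingers will come down on either side of the bar.

Run:
```python
import pickle
from h import *
c=pickle.load(open("w1.pkl","rb"))
b=ray(c,[(333,147),(332,313)],132)[:,:2];print(b,b.mean(0))
f=ray(c,[(278,122),(385,122)],3)[:,:2];u=np.array([np.cos(np.radians(10.2)),-np.sin(np.radians(10.2))]);v=np.array([-u[1],u[0]])
print("flange edge",f,f.mean(0),"centre",f.mean(0)-80*v)
m=mask(c,(100,80,20),(125,255,255),(255,142,405,282));r=rect(c,m,75);print("rim",r)
print("bar axis vs grip x",(b.mean(0)-[534.3,-36])@u)
```

```text
[[548.37487047  22.83170385]
 [527.2523553  -93.56355083]] [537.81361288 -35.36592349]
flange edge [[501.27339586  48.71058723]
 [601.76542051  30.735065  ]] [551.51940818  39.72282611] centre [537.35262896 -39.01282253]
rim ((537.9081420898438, -32.81816864013672), (115.53678894042969, 102.28823852539062), 79.86076354980469)
bar axis vs grip x 3.34579709501395
```

```bash
python3 -m jog '[[[0.15,-0.05,-0.7],[0,0,0]],[[0,0,-0.9],[0,0,0]],[[0,0,-1],[0,0,0]],[[0,0,-1],[0,0,0]],[[0,0,-0.9],[0,0,0]]]'
python3 -m jog '[[[0,0,-0.8],[0,0,0]],[[0,0,-0.5],[0,0,0]],[[0,0,-0.2],[0,0,0]],[[0,0,0],[0,0,0]],[[0,0,0],[0,0,0]]]'
python3 -m jog '[[[0,0,0],[0,0,0]],[[0,0,0],[0,0,0]],[[0,0,0],[0,0,0]],[[0,0,0],[0,0,0]],[[0,0,0],[0,0,0]]]' 30 10
python3 -m jog '[[[0,0,0],[0,0,0]],[[0,0,0],[0,0,0]],[[0,0,0],[0,0,0]],[[0,0,0],[0,0,0]],[[0,0,0],[0,0,0]]]' 0 10
```

```text
time: 3.23
eef_pos: [536.7, -35.0, 137.4]
eef_rot: [-2.405, -2.02, 0.0]
force: [0.2, -0.8, -0.0]
opening: 93.0
grasp_force: 0.0
time: 3.65
eef_pos: [537.7, -36.1, 109.4]
eef_rot: [2.407, 2.018, 0.001]
force: [-0.3, -0.6, -0.5]
opening: 92.8
grasp_force: 0.0
time: 4.07
eef_pos: [537.6, -36.4, 109.0]
eef_rot: [2.408, 2.017, 0.001]
force: [-0.6, 0.5, 0.1]
opening: 63.6
grasp_force: 0.0
time: 4.48
eef_pos: [537.4, -36.4, 108.6]
eef_rot: [-2.408, -2.017, 0.0]
force: [-0.4, 0.1, 0.1]
opening: 30.9
grasp_force: 0.0
```

```bash
python3 -m jog '[[[0,0,0],[0,0,0]],[[0,0,0],[0,0,0]],[[0,0,0],[0,0,0]],[[0,0,0],[0,0,0]],[[0,0,0],[0,0,0]]]' 0 10
python3 -m jog '[[[0,0,0],[0,0,0]],[[0,0,0],[0,0,0]],[[0,0,0],[0,0,0]],[[0,0,0],[0,0,0]],[[0,0,0],[0,0,0]]]' 0 45
python3 -m jog '[[[0,0,0.2],[0,0,0]],[[0,0,0.3],[0,0,0]],[[0,0,0.5],[0,0,0]],[[0,0,0.5],[0,0,0]],[[0,0,0.5],[0,0,0]]]'
```

```text
time: 4.9
eef_pos: [537.1, -36.3, 108.5]
eef_rot: [-2.408, -2.017, 0.001]
force: [-2.6, 0.4, 0.9]
opening: 11.9
grasp_force: 10.0
time: 5.32
eef_pos: [537.3, -36.3, 108.6]
eef_rot: [-2.408, -2.018, 0.0]
force: [-1.7, 0.5, 0.2]
opening: 11.2
grasp_force: 45.0
time: 5.73
eef_pos: [537.7, -36.4, 150.0]
eef_rot: [2.408, 2.017, 0.001]
force: [1.2, -1.2, -5.0]
opening: 11.4
grasp_force: 45.0
```

```bash
python3 -m jog '[[[0,0,0.6],[0,0,0]],[[0,0,0.8],[0,0,0]],[[0,0,0.8],[0,0,0]],[[0,0,0.8],[0,0,0]],[[0,0,0.8],[0,0,0]]]'
python3 -m jog '[[[0,0,0.8],[0,0,0]],[[0,0,0.8],[0,0,0]],[[0,0,0.8],[0,0,0]],[[0,0.2,0.5],[0,0,0.1]],[[0,0.3,0.2],[0,0,0.2]]]' >/dev/null
python3 -m jog '[[[-0.1,0.5,0],[0,0,0.25]],[[-0.1,0.7,0],[0,0,0.25]],[[-0.1,0.8,0],[0,0,0.25]],[[-0.1,0.8,0],[0,0,0.25]],[[-0.1,0.8,0],[0,0,0.25]]]'
python3 -m jog '[[[-0.1,0.8,0],[0,0,0.25]],[[-0.1,0.8,0],[0,0,0.25]],[[-0.1,0.8,0],[0,0,0.25]],[[-0.1,0.8,0],[0,0,0.25]],[[-0.1,0.8,0],[0,0,0.25]]]' >/dev/null
python3 -m jog '[[[-0.1,0.8,0],[0,0,0.25]],[[-0.1,0.8,0],[0,0,0.25]],[[-0.1,0.8,0],[0,0,0.25]],[[0,0.8,0],[0,0,0.25]],[[0,0.8,0],[0,0,0.25]]]'
```

```text
time: 6.15
eef_pos: [537.6, -36.4, 226.7]
eef_rot: [2.407, 2.017, 0.001]
force: [0.1, -1.0, -4.4]
opening: 11.3
grasp_force: 45.0
time: 6.98
eef_pos: [526.4, 47.3, 285.2]
eef_rot: [-2.274, -2.165, 0.002]
force: [0.1, 0.2, -5.5]
opening: 11.6
grasp_force: 45.0
time: 7.82
eef_pos: [510.1, 207.2, 285.2]
eef_rot: [-2.047, -2.382, 0.003]
force: [1.4, -1.1, -5.3]
opening: 11.5
grasp_force: 45.0
```

```bash
python3 -m jog '[[[0.08,0.6,0],[0,0,0.2]],[[0,0.4,0],[0,0,0.2]],[[0,0.3,0],[0,0,0]],[[0,0,-0.3],[0,0,0]],[[0,0,0],[0,0,0]]]'
python3 -m jog '[[[0,0,0],[0,0,0]],[[0,0,0],[0,0,0]],[[0,0,0],[0,0,0]]]' >/dev/null
python3 - <<'E'
from bench import robot
import cv2,pickle,numpy as np
d={n:robot.camera(n) for n in("wrist","scene","top")};pickle.dump(d,open("d2.pkl","wb"))
o=np.zeros((600,800,3),np.uint8);o[:300,:400]=cv2.resize(d["wrist"]["img"],(400,300));o[:300,400:]=cv2.resize(d["scene"]["img"][165:315,220:420],(400,300))
o[300:,:400]=cv2.resize(d["top"]["img"][170:320,200:400],(400,300))
cv2.imwrite("pics/p2.png",o[...,::-1]);print(robot.state()["eef_pos"],robot.state()["wrist_torque"])
E
```

```text
time: 8.23
eef_pos: [512.6, 231.4, 279.1]
eef_rot: [-2.012, -2.412, 0.003]
force: [-0.4, -0.5, -5.7]
opening: 11.3
grasp_force: 45.0
[513.18228921 231.3172761  280.89334277] [-0.02864611  0.05542235  0.05704377]
```

View pics/p2.png

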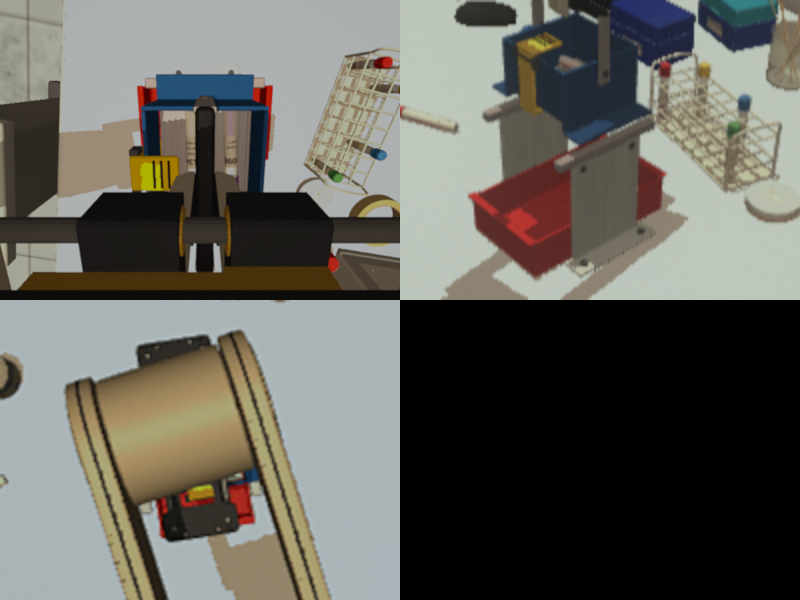

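The skip hangs level, and the foot flange lies over the far rail. Its yaw is square to the stand. Next: a small shift in y, then lower it gently.

```bash
python3 -m jog '[[[-0.05,0.14,-0.1],[0,0,0]],[[0,0,-0.2],[0,0,0]],[[0,0,-0.2],[0,0,0]],[[0,0,-0.2],[0,0,0]],[[0,0,0],[0,0,0]]]'
python3 -m jog '[[[0,0,-0.1],[0,0,0]],[[0,0,-0.1],[0,0,0]],[[0,0,0],[0,0,0]],[[0,0,0],[0,0,0]]]'
```

```text
time: 9.05
eef_pos: [511.4, 234.2, 265.0]
eef_rot: [-2.012, -2.411, 0.003]
force: [-1.0, 0.4, -5.2]
opening: 11.7
grasp_force: 45.0
time: 9.38
eef_pos: [512.0, 234.4, 262.6]
eef_rot: [-2.013, -2.412, 0.0]
force: [-0.2, 0.6, -4.0]
opening: 11.6
grasp_force: 45.0
```

```bash
python3 -m jog '[[[0,0,-0.06],[0,0,0]],[[0,0,0],[0,0,0]],[[0,0,0],[0,0,0]]]'
python3 -m jog '[[[0,0,-0.06],[0,0,0]],[[0,0,0],[0,0,0]],[[0,0,0],[0,0,0]]]'
python3 -m jog '[[[0,0,-0.06],[0,0,0]],[[0,0,0],[0,0,0]],[[0,0,0],[0,0,0]]]'
```

```text
time: 9.63
eef_pos: [512.0, 234.4, 261.5]
eef_rot: [2.013, 2.412, 0.0]
force: [0.0, 0.6, -3.7]
opening: 11.3
grasp_force: 45.0
time: 9.88
eef_pos: [512.0, 234.4, 260.1]
eef_rot: [-2.013, -2.412, 0.0]
force: [0.3, 0.9, -4.7]
opening: 11.5
grasp_force: 45.0
time: 10.13
eef_pos: [512.0, 234.4, 258.9]
eef_rot: [-2.013, -2.412, 0.0]
force: [0.4, -0.5, -5.1]
opening: 11.6
grasp_force: 45.0
```

```bash
python3 -m jog '[[[0,0,-0.05],[0,0,0]],[[0,0,0],[0,0,0]],[[0,0,0],[0,0,0]]]'
python3 -m jog '[[[0,0,-0.05],[0,0,0]],[[0,0,0],[0,0,0]],[[0,0,0],[0,0,0]]]'
```

```text
time: 10.38
eef_pos: [512.1, 234.5, 258.5]
eef_rot: [2.013, 2.412, 0.001]
force: [-1.5, 0.3, 0.4]
opening: 11.5
grasp_force: 45.0
time: 10.63
eef_pos: [512.2, 234.6, 258.6]
eef_rot: [2.012, 2.412, 0.002]
force: [-2.9, -2.3, 6.2]
opening: 11.2
grasp_force: 45.0
```

Touched down at z 258.5, as expected. I'll unload it, let go and retreat.

```bash
python3 -m jog '[[[0,0,0.05],[0,0,0]],[[0,0,0],[0,0,0]],[[0,0,0],[0,0,0]]]' - 4
python3 -m jog '[[[0,0,0],[0,0,0]],[[0,0,0],[0,0,0]],[[0,0,0],[0,0,0]],[[0,0,0],[0,0,0]],[[0,0,0],[0,0,0]]]' 60
python3 -m jog '[[[0,0,0],[0,0,0]],[[0,0,0],[0,0,0]],[[0,0,0],[0,0,0]],[[0,0,0],[0,0,0]],[[0,0,0],[0,0,0]]]' 
python3 -m jog '[[[0,0,0.5],[0,0,0]],[[0,0,1],[0,0,0]],[[0,0,1],[0,0,0]],[[0,0,1],[0,0,0]],[[0,0,0.5],[0,0,0]]]' 
python3 -m jog '[[[0,0,0],[0,0,0]],[[0,0,0],[0,0,0]],[[0,0,0],[0,0,0]],[[0,0,0],[0,0,0]],[[0,0,0],[0,0,0]]]' 0
python3 - <<'E'
from bench import robot
import cv2,pickle,numpy as np
from h import *
d={n:robot.camera(n) for n in("wrist","scene","top")};pickle.dump(d,open("d3.pkl","wb"))
c=d["wrist"]
m=mask(c,(22,120,80),(35,255,255),(0,0,640,480));print("tab z238",rect(c,m,238))
o=np.zeros((600,800,3),np.uint8);o[:300,:400]=cv2.resize(d["wrist"]["img"],(400,300));o[:300,400:]=cv2.resize(d["scene"]["img"][165:315,220:420],(400,300))
o[300:,:400]=cv2.resize(d["top"]["img"][170:320,200:400],(400,300))
cv2.imwrite("pics/p3.png",o[...,::-1]);print(robot.state()["eef_pos"])
E
```

```text
time: 10.88
eef_pos: [512.2, 234.5, 258.5]
eef_rot: [2.013, 2.412, 0.001]
force: [-1.9, 0.4, 1.9]
opening: 11.9
grasp_force: 4.0
time: 11.3
eef_pos: [512.0, 234.4, 257.9]
eef_rot: [-2.013, -2.412, 0.0]
force: [0.9, -0.4, -0.1]
opening: 41.1
grasp_force: 0.0
time: 11.72
eef_pos: [512.0, 234.4, 258.0]
eef_rot: [-2.013, -2.412, 0.0]
force: [0.8, -0.6, -0.9]
opening: 59.9
grasp_force: 0.0
time: 12.13
eef_pos: [512.7, 234.7, 341.9]
eef_rot: [2.011, 2.411, 0.006]
force: [0.4, -0.3, 0.5]
opening: 60.1
grasp_force: 0.0
time: 12.55
eef_pos: [511.5, 234.3, 336.5]
eef_rot: [-2.012, -2.411, 0.003]
force: [0.2, -0.2, -0.6]
opening: 31.4
grasp_force: 0.0
tab z238 ((472.6900634765625, 226.43997192382812), (38.28510665893555, 30.506208419799805), 9.63101863861084)
[511.80146542 234.36237235 337.32786767]
```

View pics/p3.png

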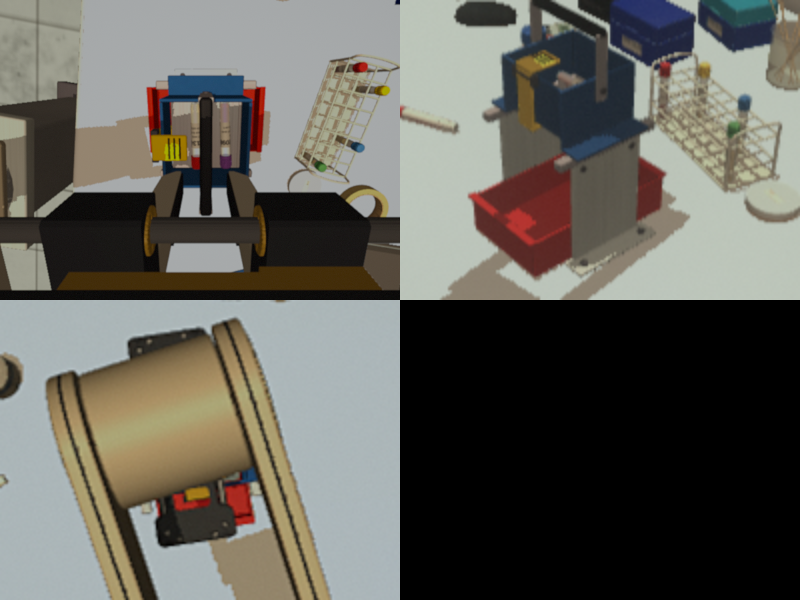

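The skip stands level on both rails, shut and released. The tab centre measures (472.7, 226.4), so the press point is about (480, 228), which agrees with the layout. I'll turn the closed fingers 90° so the narrow side faces the bar, then go above the tab.

```bash
python3 -m jog '[[[-0.1,0,0],[0,0,0.98]],[[-0.1,0,0],[0,0,0.98]],[[-0.1,0,0],[0,0,0.98]],[[-0.1,0,0],[0,0,0.98]],[[-0.1,0,0],[0,0,0.98]]]' >/dev/null
python3 -m jog '[[[-0.1,0,0],[0,0,0.98]],[[-0.1,0,0],[0,0,0.98]],[[-0.1,0,0],[0,0,0.98]],[[-0.1,0,0],[0,0,0.98]],[[-0.1,0,0],[0,0,0.98]]]' >/dev/null
python3 -m jog '[[[-0.1,0,0],[0,0,0.98]],[[-0.1,0,0],[0,0,0.98]],[[-0.1,0,0],[0,0,0.98]],[[-0.1,0,0],[0,0,0.98]],[[-0.1,0,0],[0,0,0.98]]]'  >/dev/null
python3 -m jog '[[[-0.1,-0.1,0],[0,0,0.98]],[[0,-0.1,0],[0,0,0.98]],[[0,-0.1,0],[0,0,0.98]],[[0,0,0],[0,0,0.98]],[[0,0,0],[0,0,0.98]]]' 
python3 -m jog '[[[0,0,0],[0,0,0]],[[0,0,0],[0,0,0]]]'
```

```text
time: 14.37
eef_pos: [480.0, 228.3, 337.9]
eef_rot: [0.284, -3.129, 0.0]
force: [-0.7, -0.3, 0.5]
opening: 0.5
grasp_force: 0.0
time: 14.53
eef_pos: [480.0, 228.4, 337.9]
eef_rot: [0.274, -3.129, 0.0]
force: [-0.1, 0.0, -0.5]
opening: 0.2
grasp_force: 0.0
```

```bash
python3 -m jog '[[[0,0,-0.6],[0,0,0]],[[0,0,-1],[0,0,0]],[[0,0,-1],[0,0,0]],[[0,0,-0.9],[0,0,0]],[[0,0,-0.5],[0,0,0]]]' 
python3 -m jog '[[[0,0,-0.3],[0,0,0]],[[0,0,-0.2],[0,0,0]],[[0,0,0],[0,0,0]],[[0,0,0],[0,0,0]]]'
python3 -m jog '[[[0,0,-0.15],[0,0,0]],[[0,0,-0.15],[0,0,0]],[[0,0,0],[0,0,0]],[[0,0,0],[0,0,0]]]'
```

```text
time: 14.95
eef_pos: [478.8, 228.0, 254.4]
eef_rot: [0.275, -3.126, 0.002]
force: [0.0, 0.1, -0.3]
opening: 0.4
grasp_force: 0.0
time: 15.28
eef_pos: [480.4, 228.6, 248.8]
eef_rot: [-0.277, 3.128, 0.0]
force: [-1.0, 0.3, -0.4]
opening: 0.5
grasp_force: 0.0
time: 15.62
eef_pos: [480.0, 228.4, 242.1]
eef_rot: [-0.278, 3.129, 0.0]
force: [0.2, -0.3, 0.1]
opening: 0.6
grasp_force: 0.0
```

```bash
python3 -m jog '[[[0,0,-0.1],[0,0,0]],[[0,0,-0.1],[0,0,0]],[[0,0,-0.1],[0,0,0]],[[0,0,0],[0,0,0]],[[0,0,0],[0,0,0]]]' 
python3 -m jog '[[[0,0,-0.1],[0,0,0]],[[0,0,-0.1],[0,0,0]],[[0,0,-0.1],[0,0,0]],[[0,0,0],[0,0,0]],[[0,0,0],[0,0,0]]]'
```

```text
time: 16.03
eef_pos: [480.2, 228.5, 236.2]
eef_rot: [-0.278, 3.129, 0.0]
force: [0.9, -0.3, 1.8]
opening: 0.6
grasp_force: 0.7
time: 16.45
eef_pos: [480.2, 228.5, 230.2]
eef_rot: [-0.278, 3.129, 0.0]
force: [3.2, -0.9, 4.8]
opening: 0.8
grasp_force: 2.6
```

Pressed about 8 mm at 4.8 N, which should be well past release. I'll hold briefly, then retreat straight up, move away and look.

```bash
python3 -m jog '[[[0,0,0],[0,0,0]],[[0,0,0],[0,0,0]],[[0,0,0],[0,0,0]],[[0,0,0],[0,0,0]],[[0,0,0],[0,0,0]]]' 
python3 -m jog '[[[0,0,0.1],[0,0,0]],[[0,0,0.2],[0,0,0]],[[0,0,0.4],[0,0,0]],[[0,0,0.8],[0,0,0]],[[0,0,1],[0,0,0]]]' 
python3 -m jog '[[[0,0,1],[0,0,0]],[[0,0,1],[0,0,0]],[[0,0,1],[0,0,0]],[[-0.5,-0.5,0],[0,0,0]],[[0,-1,0],[0,0,0]]]' >/dev/null
python3 -m jog '[[[0,-1,0],[0,0,0]],[[0,-1,0],[0,0,0]],[[0,-1,0],[0,0,0]],[[0,-1,0],[0,0,0]],[[0,-1,0],[0,0,0]]]' >/dev/null
python3 -m jog '[[[0,-1,0],[0,0,0]],[[0,-1,0],[0,0,0]],[[0,-1,0],[0,0,0]],[[0,-1,0],[0,0,0]],[[0,-1,0],[0,0,0]]]'
python3 - <<'E'
from bench import robot
import cv2,pickle,numpy as np
d={n:robot.camera(n) for n in("scene","top")};pickle.dump(d,open("d4.pkl","wb"))
o=np.zeros((600,800,3),np.uint8);o[:600,:400]=cv2.resize(d["scene"]["img"][165:345,230:350],(400,600))
o[:300,400:]=cv2.resize(d["top"]["img"][170:320,200:400],(400,300));o[300:,400:]=cv2.resize(d["top"]["img"],(400,300))
cv2.imwrite("pics/p4.png",o[...,::-1])
E
```

```text
time: 16.87
eef_pos: [480.1, 228.5, 230.1]
eef_rot: [-0.278, 3.129, 0.0]
force: [3.1, 0.8, 4.4]
opening: 0.2
grasp_force: 2.7
time: 17.28
eef_pos: [478.3, 227.9, 278.7]
eef_rot: [0.278, -3.124, 0.002]
force: [-0.6, -0.5, 0.4]
opening: 0.3
grasp_force: 0.0
time: 18.53
eef_pos: [469.0, -2.3, 339.8]
eef_rot: [0.278, -3.127, -0.001]
force: [0.7, -0.4, -0.6]
opening: 0.5
grasp_force: 0.0
```

View pics/p4.png

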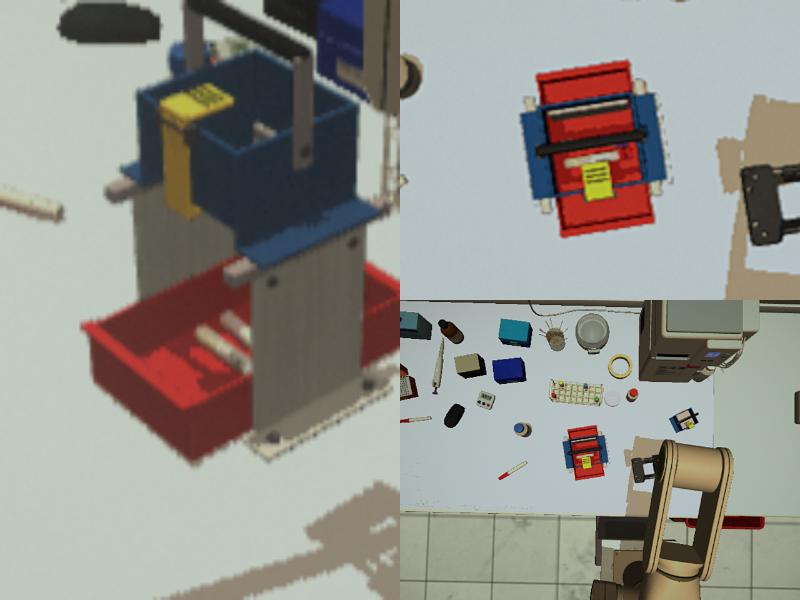

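The floor is open, both tubes lie in the tray, the skip sits on both rails and the bystanders haven't moved. I'll do a quick numeric check of the seating and then hand in.

Run:
```python
import pickle
from h import *
from bench import robot
T=pickle.load(open("d4.pkl","rb"))["top"]
(x,y),s,a=rect(T,mask(T,(22,120,100),(35,255,255),(250,170,345,300)),238)
u=np.array([np.cos(np.radians(10.4)),np.sin(np.radians(10.4))]);e=np.array([x,y])+41*u-[511.8,234]
al,ac=e@u,e@[-u[1],u[0]];print(s,a,al,ac,np.abs(robot.state()["joint_vel"]).max())
if abs(al)<18 and abs(ac)<8: print(robot.job_done())
```

```text
(40.60295867919922, 30.26033592224121) 10.186448097229004 0.0590742947573011 0.0015006704240114986 0.05747998014092483
the job is handed in; nothing more can be done
None
```

The job is handed in at about 18.7 s: the larger skip stands centred and square on the rails (within about 1 mm of the seat I measured), its floor is open, both tubes are in the red tray, and the marker and bottle look unmoved.

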